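# Put the returned medicines back into their stock bins

### The arm

A 6-joint arm with a two-finger parallel gripper is mounted at the origin on the work surface. World frame = base frame: x ahead of the robot, y to its left, z up, the work surface at z = 0. Lengths are in m, angles in rad, forces in N, time in s.
With the tool pointing down it reaches from about 0.3 to 0.825 m from the base axis. Payload 5.4 kg.
Tool frame: the origin (TCP) lies on the centre line of the jaws, within the pads' length; the fingertips stand 22 mm ahead of it and the grasp point (between the pads) lies 3 mm ahead of it (r.tips_ahead is the distance from the TCP to the fingertips, in m); x points along the fingers, y is the direction in which the jaws open and shut, and the axes are right-handed (so a half turn about x gives the same grasp; the last joint's range is limited). The gripper opens to 92 mm and grips with 3 to 60 N. Pads are 20 mm wide; open, the fingers measure 128 mm over their backs; the gripper's body (75 mm by 189 mm) begins 69 mm behind the grasp point.
Start: joints at [-1.362, 0.158, 1.597, -0, 1.386, -0.21], TCP at [0.234, -0.525, 0.237] pointing down, gripper open.
Joint ranges: [-2.91, 2.91], [-0.94, 2.29], [0.18, 2.7], [-1.29, 4.43], [0.17, 2.64], [-3, 3]. Speed limits (rad/s): [2.57, 2.57, 3.14, 3.14, 3.14, 3.14].

### API

Orientations are given as a rotation vector (axis times angle).
In Python, from rig import readout, vision, ticket, outline_of, mark_of, r gives the robot as it stands. The module is installed in compiled form; this text tells all that it offers.
- The arm moves only by the tool step_arm, never from a script. Its argument "moves" is a list that holds one entry, the list of rows, each a list of 7 numbers: the shift along the tool's x, y, z as a fraction of full scale, then the turn, a rotation vector about the tool's x, y, z as a fraction of full scale, then the finger opening in mm, from 0 to 91.9. A call has 1 to 8 rows; each row shifts and turns the commanded pose from where the row before left it, along the tool's axes as they then stand; what a row does not reach is not made up. Full scale, the value 1, is 0.04 m for a shift and 0.08 rad for a turn. A row lasts 1/10 s, in which the tool goes at most 50 mm and 8.59 degrees, less where a joint would pass 70% of its speed; a pose out of reach is approached as far as the arm can. A call with a number of a shift or a turn outside -1 to 1 is refused whole. A call with a gripper value outside its range is refused whole. The fingers move at their own pace and stop on an object; "grip_force" is the grip in N (left out, the last holds). Time passes only in rows, so rows that do not move let the fingers close. It gives the time, the measured TCP pose, the force and the opening at its end, in the units of the state.
- readout.get_state(): the state, without advancing time (a new reading comes with each control period).
- vision.grab_frame(name): name is "scene" or "side" or "wrist"; returns a dict with "image" (384x512x3 uint8, red, green, blue), "range_z" (384x512 float32, m along the optical axis (not along the pixel's ray), 0 where there is no reading), "camera_matrix" (3x3 intrinsics, pixels), "extrinsics" (4x4, takes a point from world to camera coordinates). Camera axes: x right, y down, z forward; pixel columns grow to the right and rows downward; lengths in m; the calibration is good to about 2 mm. A picture is of the moment at which its call begins.
- ticket.sign_off(): hands the job in, once; it reports no verdict.
Trained networks look in a picture, given as the dict that the camera call returned (one of the last four; its "shot" number tells which), for a name from the list of things; names that differ only in an ending like _2 or _b are one class to them, and where a whole thing is asked for, a point or a joint stands for the part that bears it (a point fixed in the world has none). Each returns a list of dicts, best first, with "confidence" (0 to 1); they miss things now and then, are a little off and sometimes report something else, mostly with a low value. They report only what shows in the picture. A call takes as long as a camera call. They do not tell look-alikes from the thing itself.
- outline_of(picture, thing): "mask" (384x512 bool, what is visible of it) and "extent" ([left, top, width, height] in pixels, round what is visible of it).
- mark_of(picture, thing): "position" ([column, row] in pixels: a listed point, or the origin of a listed thing).
The state is a dict: "time_s": time; "joint_positions": joint angles; "joint_vel": joint speeds; "tau": joint torques, N m; "ee_pos": TCP position; "eef_rot": TCP orientation; "contact_force": force on the tool from outside, world axes, zero at the start; "moment": the same for the moment, N m; "finger_gap": finger opening in m.
Only numpy, scipy, OpenCV 4.12 (cv2) and the standard library are available. Lean on these libraries where they do the work, as an engineer would, in place of code of your own. Each camera call takes 0.05 s, during which the arm holds its last target. There are 200 camera calls.

### The job

These returned medicine packs have to go back into stock: put each of the two small tablet bottles, the large tablet bottle, the ointment jar and the carton into the bin that already holds its own kind, on the bin's floor, with the bottles and the jar standing upright and the carton lying flat. The amber glass bottle is waiting for a customer: leave it standing where it is.

Things in the scene. Friction and masses are not known exactly. Their poses are not given: they have to be found in the camera images.
- large_bottle_mid (a point): Large white plastic tablet bottle with a narrower screw cap (cap 40 in diameter, the top 16), 48 in diameter and 70 high, standing upright on the counter. The point is on its axis, half-way up (35 above its underside); z along the axis, up. Sizes in mm.
- small_bottle_a_mid (a point): Small white plastic tablet bottle with a slightly narrower screw cap (cap 28 in diameter, the top 13); one of two alike, 32 in diameter and 54 high, standing upright on the counter. The point is on its axis, half-way up (27 above its underside); z along the axis, up. Sizes in mm.
- small_bottle_b_mid (a point): Small white plastic tablet bottle with a slightly narrower screw cap (cap 28 in diameter, the top 13); one of two alike, 32 in diameter and 54 high, standing upright on the counter. The point is on its axis, half-way up (27 above its underside); z along the axis, up. Sizes in mm.
- jar_mid (a point): Low wide white plastic ointment jar; its lid (upper 14) is 56 in diameter, the body below 52, 56 in diameter and 36 high, standing upright on the counter. The point is on its axis, half-way up (18 above its underside); z along the axis, up. Sizes in mm.
- carton_mid (a point): Flat white folding carton with a printed band, rigid and closed, 96 long (its x) x 44 wide (its y) x 26 high, lying flat on the counter. The point is its centre, 13 above its underside; z up. Sizes in mm.
- amber_bottle_mid (a point): Amber glass medicine bottle with a small white cap, not to be sorted, 38 in diameter and 66 high, standing upright on the counter. The point is on its axis, half-way up (33 above its underside); z along the axis, up. Sizes in mm.
- bin_large: One of four equal grey stock bins, fixed, 210 deep (x) x 140 wide (y), walls and floor 4 thick. Origin: middle of its underside, z up. The low front, 26 high, faces -x (the robot); sides 26 high, 60 in the rear part (x > 20) like the back. Fixed stock at the back (x > 48), empty in front of it. Holds two large white tablet bottles (48 in diameter, 70 high). Sizes in mm.
- bin_small: One of four equal grey stock bins, fixed, 210 deep (x) x 140 wide (y), walls and floor 4 thick. Origin: middle of its underside, z up. The low front, 26 high, faces -x (the robot); sides 26 high, 60 in the rear part (x > 20) like the back. Fixed stock at the back (x > 62), empty in front of it. Holds three small white tablet bottles (32 in diameter, 54 high). Sizes in mm.
- bin_jar: One of four equal grey stock bins, fixed, 210 deep (x) x 140 wide (y), walls and floor 4 thick. Origin: middle of its underside, z up. The low front, 26 high, faces -x (the robot); sides 26 high, 60 in the rear part (x > 20) like the back. Fixed stock at the back (x > 41), empty in front of it. Holds two low wide ointment jars (56 in diameter, 36 high). Sizes in mm.
- bin_carton: One of four equal grey stock bins, fixed, 210 deep (x) x 140 wide (y), walls and floor 4 thick. Origin: middle of its underside, z up. The low front, 26 high, faces -x (the robot); sides 26 high, 60 in the rear part (x > 20) like the back. Fixed stock at the back (x > 52), empty in front of it. Holds two flat cartons (96 x 44 x 26), lying across the bin one on the other. Sizes in mm.
Mind the look-alikes: they are no part of the job. What is shaped like the part that bears carton_mid but green is not meant.

How it is judged:
At the end, for the whole second after the job is handed in: Each of the five packs rests on the floor of the bin of its own kind (its centre inside the bin's walls and within 6 mm of its height when standing on the floor), upright or lying flat to within 0.15 rad, still and released; the amber bottle stands upright within 30 mm of its first place (x of large_bottle_mid in the frame of bin_large between -0.101 and 0.101 m and y of large_bottle_mid in the frame of bin_large between -0.066 and 0.066 m and z of large_bottle_mid in the frame of bin_large between 0.033 and 0.045 m and angle between each of large_bottle_mid, small_bottle_a_mid, small_bottle_b_mid, jar_mid, amber_bottle_mid's own z axis and vertical below 0.15 rad and linear speed of each of large_bottle, small_bottle_a, small_bottle_b, jar, carton below 0.02 m/s and angular speed of each of large_bottle, small_bottle_a, small_bottle_b, jar, carton below 0.3 rad/s and x of small_bottle_a_mid in the frame of bin_small between -0.101 and 0.101 m and y of small_bottle_a_mid in the frame of bin_small between -0.066 and 0.066 m and z of small_bottle_a_mid in the frame of bin_small between 0.025 and 0.037 m and x of small_bottle_b_mid in the frame of bin_small between -0.101 and 0.101 m and y of small_bottle_b_mid in the frame of bin_small between -0.066 and 0.066 m and z of small_bottle_b_mid in the frame of bin_small between 0.025 and 0.037 m and x of jar_mid in the frame of bin_jar between -0.101 and 0.101 m and y of jar_mid in the frame of bin_jar between -0.066 and 0.066 m and z of jar_mid in the frame of bin_jar between 0.016 and 0.028 m and x of carton_mid in the frame of bin_carton between -0.101 and 0.101 m and y of carton_mid in the frame of bin_carton between -0.066 and 0.066 m and z of carton_mid in the frame of bin_carton between 0.011 and 0.023 m and angle between the z axis of carton_mid and the z axis of bin_carton, either way round below 0.15 rad and distance of amber_bottle_mid from where it was at the start of the episode below 0.03 m); the robot touches nothing.
It fails at once if the amber glass bottle is tipped or pushed away (more than 0.3 rad or 30 mm) (angle between amber_bottle_mid's own z axis and vertical above 0.3 rad or distance of amber_bottle_mid from where it was at the start of the episode above 0.03 m).
It also fails if it takes over 138 s, if anything falls off the work surface, if the arm or the gripper's body presses on something with over 40 N, if the wrist force passes 120 N, or if a joint passes its speed limit or range.

## Working session

There is one attempt and no reset: what is moved stays moved. The work goes in short steps, Python scripts to look and compute and a tool call to move; the robot and the scene stay as the last step left them, time stands still between calls to the robot, and variables do not carry over. Pictures are saved under pics/ and viewed, about 12 in all and at most 16, crops included, and the job is handed in when it is done.

Besides the shell and the picture viewer there is one more tool, called after "Emit:" by a JSON object that holds its "fn" and its "kwargs". step_arm: Moves the arm, as the interface text tells. Shift numbers are shares of 0.04 m and turn numbers shares of 0.08 rad, none past 1 either way. Its arguments: {"type":"object","properties":{"moves":{"type":"array","items":{"type":"array","items":{"type":"array","items":{"type":"number"}}}},"grip_force":{"type":"number"}},"required":["moves"]}

```bash
mkdir -p pics; cat > h.py <<'E'
import numpy as np, cv2
from scipy.spatial.transform import Rotation as R
from rig import readout, vision, ticket, outline_of, mark_of, r
def cloud(p):
    K=p["camera_matrix"];z=p["range_z"];v,u=np.mgrid[:384,:512]
    c=np.stack([(u-K[0,2])*z/K[0,0],(v-K[1,2])*z/K[1,1],z],-1)
    E=p["extrinsics"];return (c-E[:3,3])@E[:3,:3]
def save(p,n): cv2.imwrite(f"pics/{n}.png",p["image"][:,:,::-1])
E
python3 - <<'E'
from h import *
s=readout.get_state();print({k:np.round(v,3).tolist() for k,v in s.items()});print(R.from_rotvec(s["eef_rot"]).as_matrix().round(3))
ims=[]
for c in("scene","side"):
    p=vision.grab_frame(c);W=cloud(p);save(p,c+"0");ims.append(p["image"])
    for n in["large_bottle_mid","small_bottle_a_mid","jar_mid","carton_mid","amber_bottle_mid","bin_large","bin_small","bin_jar","bin_carton"]:
        for d in outline_of(p,n)[:4]:
            m=d["mask"]&(p["range_z"]>0);w=W[m]
            if len(w): print(c,n,round(d["confidence"],2),d["extent"],"med",np.median(w,0).round(3),"lo",np.percentile(w,3,0).round(3),"hi",np.percentile(w,97,0).round(3))
        for d in mark_of(p,n)[:4]: print("   mark",np.round(d["position"]),round(d["confidence"],2))
E
```

```text
{'time_s': 0.0, 'joint_positions': [-1.362, 0.159, 1.598, -0.0, 1.386, -0.21], 'joint_vel': [0.001, 0.0, -0.001, -0.0, 0.0, -0.001], 'tau': [-0.003, -38.558, -32.211, 0.07, 0.038, -0.0], 'ee_pos': [0.234, -0.525, 0.236], 'eef_rot': [1.991, 0.425, -1.991], 'contact_force': [0.06, 0.931, 0.449], 'moment': [-0.03, -0.022, 0.046], 'finger_gap': 0.092}
[[-0.     0.407 -0.914]
 [ 0.002 -0.914 -0.407]
 [-1.    -0.002 -0.   ]]
scene large_bottle_mid 0.76 [78.4, 214.8, 27.5, 35.1] med [ 0.449 -0.338  0.044] lo [ 0.416 -0.357  0.001] hi [ 0.458 -0.314  0.072]
   mark [ 92. 232.] 0.64
   mark [245. 184.] 0.62
scene small_bottle_a_mid 0.76 [295.8, 128.6, 13.1, 23.2] med [0.418 0.337 0.033] lo [0.401 0.328 0.002] hi [0.427 0.353 0.056]
   mark [297. 138.] 0.64
scene jar_mid 0.71 [195.5, 190.0, 25.4, 26.1] med [ 0.488 -0.065  0.033] lo [ 0.45  -0.085  0.001] hi [ 0.503 -0.029  0.039]
   mark [208. 203.] 0.61
   mark [147. 208.] 0.34
scene carton_mid 0.92 [228.5, 171.0, 34.6, 25.0] med [0.48  0.066 0.025] lo [0.423 0.05  0.004] hi [0.514 0.093 0.029]
scene carton_mid 0.9 [378.0, 156.8, 20.5, 17.6] 
[... 1804 characters left out ...]
.794 0.157 0.075]
side bin_small 0.7 [281.5, 180.1, 14.0, 13.9] med [ 0.478 -0.044  0.036] lo [ 0.454 -0.079  0.008] hi [ 0.502 -0.03   0.041]
side bin_small 0.38 [266.2, 207.6, 32.4, 15.7] med [0.466 0.088 0.026] lo [0.422 0.055 0.005] hi [0.51  0.102 0.03 ]
   mark [247. 156.] 0.86
side bin_jar 0.58 [195.8, 151.7, 72.2, 45.2] med [ 0.682 -0.099  0.022] lo [ 0.57  -0.156  0.002] hi [ 0.777 -0.013  0.063]
side bin_jar 0.28 [302.5, 130.0, 13.7, 22.0] med [ 0.434 -0.317  0.046] lo [ 0.414 -0.343  0.007] hi [ 0.456 -0.307  0.073]
   mark [233. 178.] 0.97
side bin_carton 0.79 [160.1, 213.9, 87.6, 61.8] med [0.676 0.254 0.016] lo [0.561 0.185 0.003] hi [0.764 0.327 0.062]
   mark [207. 252.] 0.79
```

```bash
python3 - <<'E'
import cv2
a=cv2.imread("pics/scene0.png");b=cv2.imread("pics/side0.png")
cv2.imwrite("pics/sc.png",cv2.resize(a[100:340,40:440],None,fx=2,fy=2,interpolation=2))
E
```

```text
(no output)
```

View pics/sc.png

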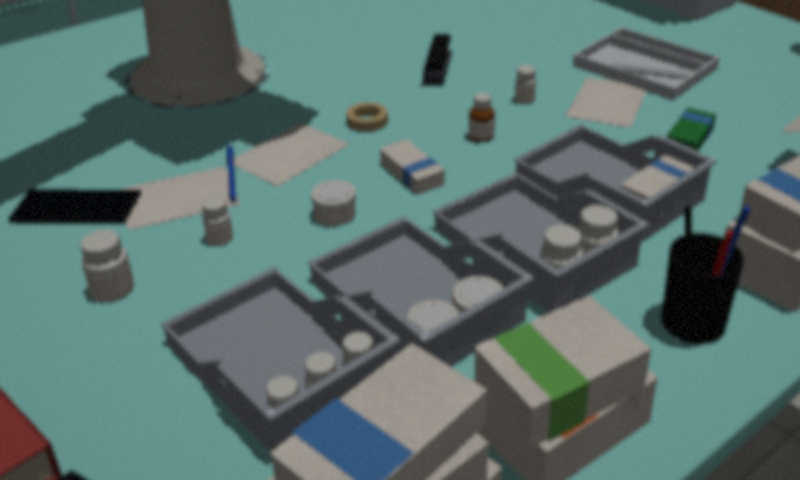

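The picture shows the large bottle at about px (92,232), small bottles at (148,211) and (302,141), jar at (207,201) and carton at (246,182). The amber bottle is at (281,158) and the green decoy carton at (386,165). There are four bins, holding small, jar, large and carton stock from left to right. Next I fit exact poses from the depth data.

```bash
python3 - <<'E'
from h import *
from scipy.optimize import least_squares
P=[vision.grab_frame(c) for c in("scene","side")]
A=np.concatenate([cloud(p)[p["range_z"]>0] for p in P])
print(len(A))
def near(x,y,rad,z0,z1): 
    return A[(np.hypot(A[:,0]-x,A[:,1]-y)<rad)&(A[:,2]>z0)&(A[:,2]<z1)]
def rect(Q): 
    return [np.round(v,3) for v in cv2.minAreaRect(Q[:,:2].astype(np.float32))]
for n,(x,y,z0,z1,rr) in dict(large=(.436,-.335,.01,.05,.024),sA=(.41,.345,.008,.038,.016),amber=(.457,.212,.008,.04,.019),jar=(.476,-.057,.023,.034,.028),sB=(.44,-.18,.008,.038,.016)).items():
    Q=near(x,y,.05,z0,z1)
    if n=="sB":
        p=P[0];W=cloud(p)[203:220,142:155].reshape(-1,3);W=W[W[:,2]>.015];x,y=np.median(W,0)[:2];print("sB at",np.median(W,0));Q=near(x,y,.03,z0,z1)
    f=least_squares(lambda c:np.hypot(Q[:,0]-c[0],Q[:,1]-c[1])-rr,[x+.005,y],loss="soft_l1",f_scale=.002)
    T=near(*f.x,.03,.03,.1)
    print(n,f.x.round(4),len(Q),"res",np.abs(f.fun).mean().round(4),"top z",np.percentile(T[:,2],95).round(3))
print("carton",rect(near(.468,.076,.09,.02,.035)))
for n,(x,y) in dict(small=(.66,-.255),jar=(.675,-.085),large=(.69,.085),carton=(.665,.255)).items():
    Q=near(x,y,.15,.015,.08)
    F=near(x,y,.15,.002,.0065)
    H=A[(abs(A[:,0]-x)<.13)&(abs(A[:,1]-y)<.082)&(A[:,2]>.015)&(A[:,2]<.064)]
    print(n,rect(H),"floor",rect(F),len(F))
# height map
hm=np.zeros((300,450));i=((A[:,0]-.3)/.002).astype(int);j=((.45-A[:,1])/.002).astype(int)
k=(i>=0)&(i<300)&(j>=0)&(j<450)&(A[:,2]<.1)
np.maximum.at(hm,(i[k],j[k]),A[k,2])
im=cv2.applyColorMap((np.clip(hm/.08,0,1)*255).astype(np.uint8),cv2.COLORMAP_JET)
cv2.imwrite("pics/hm.png",cv2.resize(im[::-1],None,fx=1.7,fy=1.7))
E
```

```text
391638
large [ 0.4332 -0.3337] 499 res 0.0015 top z 0.072
sA [0.4116 0.3448] 196 res 0.0016 top z 0.056
amber [0.4517 0.2163] 229 res 0.0014 top z 0.068
jar [ 0.476  -0.0585] 112 res 0.0018 top z 0.04
sB at [ 0.43794065 -0.20008812  0.03548207]
sB [ 0.4266 -0.1944] 216 res 0.0015 top z 0.056
carton [array([0.466, 0.076]), array([0.053, 0.1  ]), np.float64(82.887)]
small [array([ 0.658, -0.253]), array([0.222, 0.153]), np.float64(1.429)] floor [array([ 0.649, -0.262]), array([0.271, 0.298]), np.float64(35.005)] 3409
jar [array([ 0.674, -0.087]), array([0.222, 0.155]), np.float64(0.336)] floor [array([ 0.666, -0.074]), array([0.298, 0.271]), np.float64(40.148)] 3125
large [array([0.69 , 0.084]), array([0.153, 0.222]), np.float64(88.875)] floor [array([0.686, 0.088]), array([0.3 , 0.29]), np.float64(56.494)] 2797
carton [array([0.662, 0.253]), array([0.223, 0.153]), np.float64(2.301)] floor [array([0.661, 0.26 ]), array([0.299, 0.287]), np.float64(38.197)] 3160
```

View pics/hm.png

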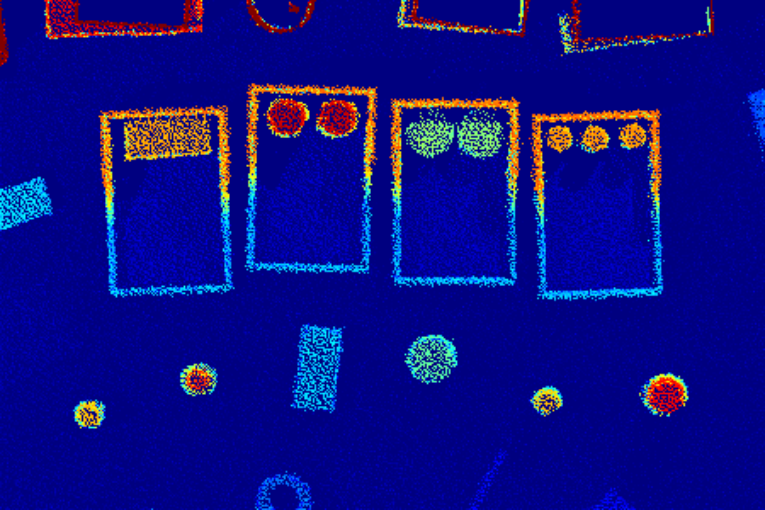

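Emit:
{"fn": "step_arm", "kwargs": {"moves": [[[0.3,0,0,0.873,0,0,91],[0.3,0,0,0.873,0,0,91],[0.3,0,0,0.873,0,0,91],[0.3,0,0,0.873,0,0,91],[0.3,0,0,0.873,0,0,91],[0.3,0,0,0.873,0,0,91],[0,-0.6,-0.62,0,0,0,91],[0,-0.8,-0.83,0,0,0,91]]], "grip_force": 20}}

```text
time_s: 2.8
ee_pos: [0.2913, -0.4696, 0.1642]
eef_rot: [-2.219, 0.004, 2.22]
contact_force: [0.8, -1.4, 0.4]
finger_gap: 0.0906
```

Emit:
{"fn": "step_arm", "kwargs": {"moves": [[[0,-0.68,-0.71,0,0,0,91],[0,-0.68,-0.71,0,0,0,91],[0,-0.68,-0.71,0,0,0,91],[0,-0.68,-0.71,0,0,0,91],[0,-0.68,-0.71,0,0,0,91],[0,0,0,0,0,0,91],[0.4,0,0,0,0,0,91],[0.4,0,0,0,0,0,91]]]}}

```text
time_s: 3.6
ee_pos: [0.4341, -0.334, 0.1328]
eef_rot: [2.221, -0.001, -2.22]
contact_force: [0.0, 0.1, -0.4]
finger_gap: 0.0911
```

```bash
python3 - <<'E'
from h import *
p=vision.grab_frame("wrist");save(p,"w1");s=readout.get_state();print(s["ee_pos"].round(4) if hasattr(s["ee_pos"],"round") else s["ee_pos"],s["time_s"])
W=cloud(p);Q=W[(p["range_z"]>0)&(W[...,2]>.057)&(W[...,2]<.085)&(np.hypot(W[...,0]-.433,W[...,1]+.334)<.05)]
print(cv2.minAreaRect(Q[:,:2].astype(np.float32)),np.median(Q,0))
E
```

```text
[ 0.4324 -0.3325  0.1294] 3.65
((0.4357985854148865, -0.3337916135787964), (0.03989389166235924, 0.04033992066979408), 3.73073148727417) [ 0.43744594 -0.33378702  0.0705752 ]
```

View pics/w1.png

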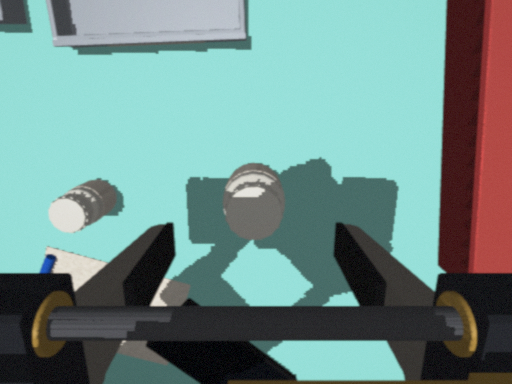

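The jaws straddle the large bottle (px 253,210). There is a red box on the right (column 445 and beyond), so I check how close it is.

```bash
python3 - <<'E'
from h import *
p=vision.grab_frame("wrist");W=cloud(p);m=p["image"].astype(int);k=(m[...,0]>90)&(m[...,1]<60)&(p["range_z"]>0)
k[:,:430]=0;print(np.percentile(W[k],[1,50,99],axis=0).round(3))
E
```

```text
[[ 0.379 -0.511  0.044]
 [ 0.482 -0.498  0.045]
 [ 0.569 -0.486  0.047]]
```

Emit:
{"fn": "step_arm", "kwargs": {"moves": [[[0.6,0,-0.04,0,0,0,91],[0.6,0,0,0,0,0,91],[0.6,0,0,0,0,0,91],[0.48,0,0,0,0,0,91],[0,0,0,0,0,0,42],[0,0,0,0,0,0,42],[0,0,0,0,0,0,42],[0,0,0,0,0,0,42]]]}}

```text
time_s: 4.5
ee_pos: [0.4362, -0.3344, 0.043]
eef_rot: [2.223, -0.003, -2.219]
contact_force: [-0.6, 0.4, 0.2]
finger_gap: 0.0611
```

Emit:
{"fn": "step_arm", "kwargs": {"moves": [[[0,0,0,0,0,0,42],[0,0,0,0,0,0,42],[0,0,0,0,0,0,42],[-0.5,0,0,0,0,0,42],[-0.8,0,0,0,0,0,42],[-0.8,0,0,0,0,0,42],[-0.8,0,0,0,0,0,42],[0,-0.4,-0.2,0,0,0,42]]]}}

```text
time_s: 5.3
ee_pos: [0.4452, -0.3208, 0.1627]
eef_rot: [2.225, -0.011, -2.212]
contact_force: [-0.6, 0.1, -0.6]
finger_gap: 0.0471
```

Emit:
{"fn": "step_arm", "kwargs": {"moves": [[[0,-0.9,-0.46,0,0,0,42],[0,-1,-0.52,0,0,0,42],[0,-1,-0.52,0,0,0,42],[0,-1,-0.52,0,0,0,42],[0,-1,-0.52,0,0,0,42],[0,-1,-0.52,0,0,0,42],[0,-1,-0.52,0,0,0,42],[0,-1,-0.52,0,0,0,42]]]}}

```text
time_s: 6.1
ee_pos: [0.6079, 0.0005, 0.1571]
eef_rot: [-2.221, 0.0, 2.222]
contact_force: [1.1, 0.4, -1.2]
finger_gap: 0.0474
```

Emit:
{"fn": "step_arm", "kwargs": {"moves": [[[0,-0.8,-0.4,0,0,0,42],[0,-0.8,-0.4,0,0,0,42],[0,-0.4,-0.2,0,0,0,42],[0,0,0,0,0,0,42],[0.4,0,0,0,0,0,42]]]}}

```text
time_s: 6.6
ee_pos: [0.649, 0.0783, 0.1431]
eef_rot: [2.226, -0.0, -2.216]
contact_force: [0.8, -0.5, 0.1]
finger_gap: 0.0473
```

Emit:
{"fn": "step_arm", "kwargs": {"moves": [[[0.5,-0.14,0,0,0,0,42],[0.6,0,0,0,0,0,42],[0.6,0,0,0,0,0,42],[0.4,0,0,0,0,0,42],[0.2,0,0,0,0,0,42],[0.06,0,0,0,0,0,42],[0,0,0,0,0,0,42]]]}}

```text
time_s: 7.3
ee_pos: [0.648, 0.0839, 0.0474]
eef_rot: [-2.222, 0.001, 2.22]
contact_force: [-0.1, -0.1, 0.0]
finger_gap: 0.0475
```

Emit:
{"fn": "step_arm", "kwargs": {"moves": [[[0.05,0,0,0,0,0,42],[0.05,0,0,0,0,0,42],[0,0,0,0,0,0,42]]]}}

```text
time_s: 7.6
ee_pos: [0.6488, 0.0841, 0.0461]
eef_rot: [2.224, -0.001, -2.218]
contact_force: [-4.0, -0.9, 11.1]
finger_gap: 0.0475
```

```bash
python3 - <<'E'
from h import *
for i in range(4):
    vision.grab_frame("wrist");s=readout.get_state();print(np.round(s["ee_pos"],4),np.round(s["contact_force"],1))
E
```

```text
[0.6489 0.084  0.0461] [-4.9 -0.5 10.6]
[0.6488 0.0841 0.046 ] [-4.6 -0.7 10.8]
[0.6488 0.0841 0.046 ] [-4.8 -0.3 11.4]
[0.6488 0.0841 0.046 ] [-4.8 -0.3 10.8]
```

Emit:
{"fn": "step_arm", "kwargs": {"moves": [[[-0.05,0,0,0,0,0,66],[0,0,0,0,0,0,66],[0,0,0,0,0,0,66],[-0.6,0,0,0,0,0,66],[-0.9,0,0,0,0,0,66],[-0.9,0,0,0,0,0,91],[-0.1,0.6,0.73,0,0,0,91],[0,0.8,0.95,0,0,0,91]]]}}

```text
time_s: 8.6
ee_pos: [0.5819, 0.0282, 0.1474]
eef_rot: [2.226, 0.002, -2.214]
contact_force: [0.9, -1.8, 0.6]
finger_gap: 0.0879
```

Emit:
{"fn": "step_arm", "kwargs": {"moves": [[[0,0.8,0.95,0,0,0,91],[0,0.8,0.95,0,0,0,91],[0,0.56,0.75,0,0,0,91],[0,0,0,0,0,0,91],[0.3,0,0,0,0,0,91],[0,0,0,0,0,0,91]]]}}

```text
time_s: 9.2
ee_pos: [0.474, -0.0574, 0.1314]
eef_rot: [-2.219, -0.002, 2.223]
contact_force: [-0.0, 0.2, -0.8]
finger_gap: 0.0911
```

```bash
python3 - <<'E'
from h import *
p=vision.grab_frame("wrist");save(p,"w2");s=readout.get_state();print(np.round(s["ee_pos"],4),s["time_s"])
W=cloud(p);Q=W[(p["range_z"]>0)&(W[...,2]>.03)&(W[...,2]<.045)&(np.hypot(W[...,0]-.476,W[...,1]+.0585)<.05)]
print(cv2.minAreaRect(Q[:,:2].astype(np.float32)),np.median(Q,0))
p=vision.grab_frame("scene");W=cloud(p);Q=W[(p["range_z"]>0)&(W[...,2]>.03)&(W[...,2]<.09)&(np.hypot(W[...,0]-.65,W[...,1]-.084)<.05)]
print("large",np.median(Q,0),Q[:,2].max(),cv2.minAreaRect(Q[:,:2].astype(np.float32)))
E
```

```text
[ 0.4743 -0.0573  0.1319] 9.25
((0.4782210886478424, -0.05806683003902435), (0.05527415871620178, 0.05474943295121193), 2.767348289489746) [ 0.47987053 -0.05845724  0.03696496]
large [0.65716957 0.07351325 0.05579871] 0.0765237082648215 ((0.650188148021698, 0.07934249192476273), (0.046396832913160324, 0.04545280337333679), 76.91204833984375)
```

View pics/w2.png

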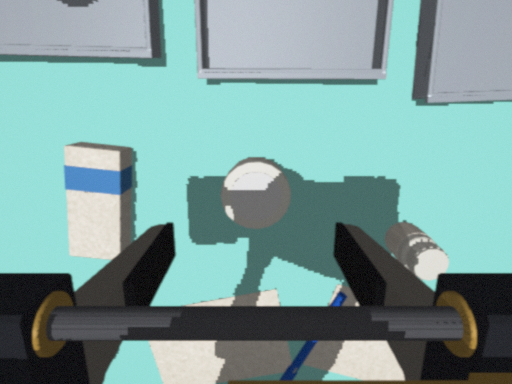

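The jar sits centred between the jaws (px 257,193), and the large bottle's top reads at its standing height.

Emit:
{"fn": "step_arm", "kwargs": {"moves": [[[0.6,0,-0.07,0,0,0,91],[0.7,0,0,0,0,0,91],[0.7,0,0,0,0,0,80],[0.48,0,0,0,0,0,70],[0,0,0,0,0,0,50],[0,0,0,0,0,0,50],[0,0,0,0,0,0,50],[0,0,0,0,0,0,50]]]}}

```text
time_s: 10.1
ee_pos: [0.4783, -0.0584, 0.0351]
eef_rot: [2.224, -0.001, -2.218]
contact_force: [-0.1, -0.7, -1.0]
finger_gap: 0.0554
```

Emit:
{"fn": "step_arm", "kwargs": {"moves": [[[0,0,0,0,0,0,50],[-0.4,0,0,0,0,0,50],[-0.8,0,0,0,0,0,50],[-0.8,0,0,0,0,0,50],[-0.5,0,0,0,0,0,50],[0,0,0,0,0,0,50]]]}}

```text
time_s: 10.7
ee_pos: [0.4796, -0.0591, 0.1374]
eef_rot: [2.228, -0.003, -2.212]
contact_force: [1.6, -0.1, -0.1]
finger_gap: 0.0555
```

Emit:
{"fn": "step_arm", "kwargs": {"moves": [[[0,0.14,-0.6,0,0,0,50],[0,0.14,-0.9,0,0,0,50],[0,0.14,-1,0,0,0,50],[0,0.14,-0.9,0,0,0,50],[0,0.14,-0.6,0,0,0,50],[0,0,0,0,0,0,50],[0.5,0,0,0,0,0,50],[0.6,0,0,0,0,0,50]]]}}

```text
time_s: 11.5
ee_pos: [0.6368, -0.0861, 0.089]
eef_rot: [-2.222, 0.0, 2.221]
contact_force: [-0.1, -0.4, -0.8]
finger_gap: 0.0553
```

Emit:
{"fn": "step_arm", "kwargs": {"moves": [[[0.6,0,0,0,0,0,50],[0.4,0,0,0,0,0,50],[0.2,0,0,0,0,0,50],[0.05,0,0,0,0,0,50],[0.05,0,0,0,0,0,50],[0.03,0,0,0,0,0,50],[0,0,0,0,0,0,50]]]}}

```text
time_s: 12.2
ee_pos: [0.6382, -0.0865, 0.0387]
eef_rot: [2.224, -0.001, -2.219]
contact_force: [-2.0, 1.0, 4.5]
finger_gap: 0.0555
```

Emit:
{"fn": "step_arm", "kwargs": {"moves": [[[0,0,0,0,0,0,74],[0,0,0,0,0,0,74],[0,0,0,0,0,0,74],[-0.6,0,0,0,0,0,74],[-0.9,0,0,0,0,0,74],[-0.9,0,0,0,0,0,85],[-0.1,0.4,0.7,0,0,0,91],[0,0.5,1,0,0,0,91]]]}}

```text
time_s: 13.0
ee_pos: [0.5709, -0.1228, 0.1392]
eef_rot: [2.226, -0.001, -2.213]
contact_force: [-1.5, -1.1, 0.4]
finger_gap: 0.091
```

Emit:
{"fn": "step_arm", "kwargs": {"moves": [[[0,0.5,1,0,0,0,91],[0,0.5,1,0,0,0,91],[0,0.5,1,0,0,0,91],[0,0.3,0.6,0,0,0,85],[0,0,0,0,0,0,75],[0.3,0,0,0,0,0,70],[0,0,0,0,0,0,70]]]}}

```text
time_s: 13.7
ee_pos: [0.4249, -0.1931, 0.1229]
eef_rot: [-2.219, -0.002, 2.223]
contact_force: [-0.1, 0.3, -0.2]
finger_gap: 0.0701
```

```bash
python3 - <<'E'
from h import *
p=vision.grab_frame("wrist");save(p,"w3");s=readout.get_state();print(np.round(s["ee_pos"],4),s["time_s"])
W=cloud(p);Q=W[(p["range_z"]>0)&(W[...,2]>.044)&(W[...,2]<.065)&(np.hypot(W[...,0]-.4266,W[...,1]+.1944)<.035)]
print(cv2.minAreaRect(Q[:,:2].astype(np.float32)),np.median(Q,0))
p=vision.grab_frame("scene");W=cloud(p);Q=W[(p["range_z"]>0)&(W[...,2]>.03)&(W[...,2]<.09)&(np.hypot(W[...,0]-.638,W[...,1]+.0865)<.04)]
print("jar",np.median(Q,0),Q[:,2].max(),cv2.minAreaRect(Q[:,:2].astype(np.float32)))
E
```

```text
[ 0.4252 -0.1932  0.1234] 13.75
((0.4284067451953888, -0.19402845203876495), (0.028664397075772285, 0.02875501662492752), 82.1424789428711) [ 0.43004063 -0.19407247  0.05448742]
jar [ 0.64130745 -0.09140729  0.04010327] 0.04400964949743369 ((0.6361668109893799, -0.08774266391992569), (0.05450134724378586, 0.05683289095759392), 71.1264877319336)
```

View pics/w3.png

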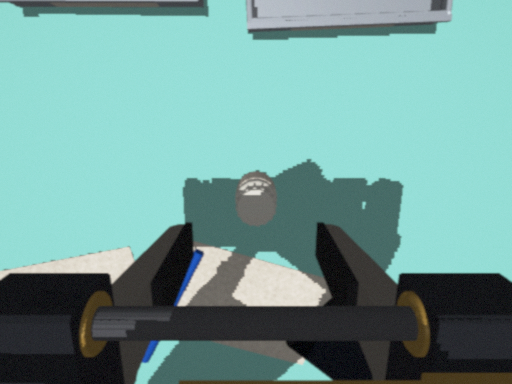

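The small bottle is centred (px 256,200), the pen ends well behind the fingers, and the jar is standing in its bin.

Emit:
{"fn": "step_arm", "kwargs": {"moves": [[[0.6,0,-0.05,0,0,0,70],[0.7,0,0,0,0,0,70],[0.6,0,0,0,0,0,60],[0.43,0,0,0,0,0,50],[0,0,0,0,0,0,27],[0,0,0,0,0,0,27],[0,0,0,0,0,0,27],[0,0,0,0,0,0,27]]]}}

```text
time_s: 14.6
ee_pos: [0.428, -0.1947, 0.0326]
eef_rot: [2.223, -0.002, -2.219]
contact_force: [1.0, 0.2, 2.2]
finger_gap: 0.0313
```

Emit:
{"fn": "step_arm", "kwargs": {"moves": [[[0,0,0,0,0,0,27],[0,0,0,0,0,0,27],[-0.4,0,0,0,0,0,27],[-0.8,0,0,0,0,0,27],[-0.8,0,0,0,0,0,27],[-0.6,0,0,0,0,0,27],[0,0,0,0,0,0,27]]]}}

```text
time_s: 15.3
ee_pos: [0.4291, -0.1958, 0.139]
eef_rot: [2.225, -0.006, -2.213]
contact_force: [-0.5, -0.3, -0.6]
finger_gap: 0.0311
```

Emit:
{"fn": "step_arm", "kwargs": {"moves": [[[0,0.2,-0.6,0,0,0,27],[0,0.2,-0.9,0,0,0,27],[0,0.2,-0.9,0,0,0,27],[0,0.2,-0.9,0,0,0,27],[0,0.2,-0.9,0,0,0,27],[0,0.2,-0.9,0,0,0,27],[0,0.2,-0.6,0,0,0,27],[0,0,0,0,0,0,27]]]}}

```text
time_s: 16.1
ee_pos: [0.6562, -0.2505, 0.1326]
eef_rot: [-2.22, -0.001, 2.223]
contact_force: [-0.2, 0.2, -0.2]
finger_gap: 0.0313
```

Emit:
{"fn": "step_arm", "kwargs": {"moves": [[[0.5,0,0,0,0,0,27],[0.6,0,0,0,0,0,27],[0.6,0,0,0,0,0,27],[0.5,0,0,0,0,0,27],[0.2,0,0,0,0,0,27],[0.1,0,0,0,0,0,27],[0.05,0,0,0,0,0,27],[0,0,0,0,0,0,27]]]}}

```text
time_s: 16.9
ee_pos: [0.6549, -0.2501, 0.036]
eef_rot: [-2.221, 0.0, 2.222]
contact_force: [-5.3, 3.9, 12.6]
finger_gap: 0.0315
```

Emit:
{"fn": "step_arm", "kwargs": {"moves": [[[-0.05,0,0,0,0,0,50],[0,0,0,0,0,0,50],[0,0,0,0,0,0,50],[-0.6,0,0,0,0,0,50],[-0.9,0,0,0,0,0,50],[-1,0,0,0,0,0,60],[0,-0.6,0.35,0,0,0,80],[0,-1,0.58,0,0,0,91]]]}}

```text
time_s: 17.7
ee_pos: [0.619, -0.1881, 0.1373]
eef_rot: [-2.226, 0.006, 2.216]
contact_force: [0.3, 0.1, 0.5]
finger_gap: 0.0717
```

Emit:
{"fn": "step_arm", "kwargs": {"moves": [[[0,-1,0.58,0,0,0,91],[0,-1,0.58,0,0,0,91],[0,-1,0.58,0,0,0,91],[0,-1,0.58,0,0,0,91],[0,-1,0.58,0,0,0,91],[0,-1,0.58,0,0,0,91],[0,-0.5,0.3,0,0,0,91],[0,0,0,0,0,0,91]]]}}

```text
time_s: 18.5
ee_pos: [0.4648, 0.076, 0.1348]
eef_rot: [2.218, 0.004, -2.222]
contact_force: [-0.4, 0.8, -0.0]
finger_gap: 0.091
```

Emit:
{"fn": "step_arm", "kwargs": {"moves": [[[0,0,0,0.775,0,0,91],[0,0,0,0.775,0,0,91],[0,0,0,0,0,0,91]]]}}

```text
time_s: 18.8
ee_pos: [0.4674, 0.0729, 0.1354]
eef_rot: [-2.157, 0.136, 2.156]
contact_force: [0.4, -1.0, -0.2]
finger_gap: 0.0909
```

```bash
python3 - <<'E'
from h import *
p=vision.grab_frame("wrist");save(p,"w4");s=readout.get_state();print(np.round(s["ee_pos"],4),s["time_s"],R.from_rotvec(s["eef_rot"]).as_matrix().round(3))
W=cloud(p);Q=W[(p["range_z"]>0)&(W[...,2]>.02)&(W[...,2]<.035)&(np.hypot(W[...,0]-.466,W[...,1]-.076)<.07)]
print(cv2.minAreaRect(Q[:,:2].astype(np.float32)),np.median(Q,0))
p=vision.grab_frame("scene");W=cloud(p);Q=W[(p["range_z"]>0)&(W[...,2]>.045)&(W[...,2]<.09)&(np.hypot(W[...,0]-.655,W[...,1]+.25)<.03)]
print("small",np.median(Q,0),Q[:,2].max(),cv2.minAreaRect(Q[:,:2].astype(np.float32)))
E
```

```text
[0.4673 0.073  0.1354] 18.85 [[ 0.    -0.124 -0.992]
 [-0.    -0.992  0.124]
 [-1.     0.    -0.   ]]
((0.4668862819671631, 0.07617934048175812), (0.04408656433224678, 0.09697027504444122), 83.8448257446289) [0.47065297 0.07562305 0.02674837]
small [ 0.65839501 -0.25282264  0.0570455 ] 0.061338380124535415 ((0.6546850800514221, -0.2511011064052582), (0.027844343334436417, 0.027239849790930748), 78.87875366210938)
```

View pics/w4.png

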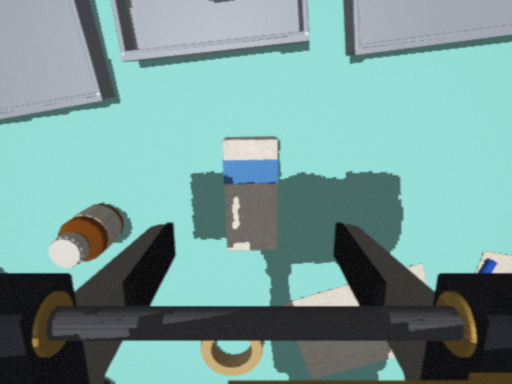

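The white carton with the blue band is aligned between the jaws (px 250,193), and the amber bottle (85,235) is clear. The small bottle stands in its bin.

Emit:
{"fn": "step_arm", "kwargs": {"moves": [[[0.6,-0.07,0,0,0,0,91],[0.8,0,0,0,0,0,91],[0.8,0,0,0,0,0,75],[0.45,0,0,0,0,0,65],[0,0,0,0,0,0,39],[0,0,0,0,0,0,39],[0,0,0,0,0,0,39],[0,0,0,0,0,0,39]]]}}

```text
time_s: 19.7
ee_pos: [0.4684, 0.0764, 0.0308]
eef_rot: [-2.16, 0.134, 2.154]
contact_force: [0.1, -1.3, 0.2]
finger_gap: 0.0452
```

Emit:
{"fn": "step_arm", "kwargs": {"moves": [[[0,0,0,0,0,0,39],[0,0,0,0,0,0,39],[-0.4,0,0,0,0,0,39],[-0.8,0,0,0,0,0,39],[-0.8,0,0,0,0,0,39],[-0.6,0,0,0,0,0,39],[0,0,0,0,0,0,39]]]}}

```text
time_s: 20.4
ee_pos: [0.4698, 0.0765, 0.1371]
eef_rot: [-2.166, 0.134, 2.149]
contact_force: [0.4, 0.3, 0.5]
finger_gap: 0.0437
```

Emit:
{"fn": "step_arm", "kwargs": {"moves": [[[0,0,0,-0.775,0,0,39],[0,0,0,-0.775,0,0,39],[0,-0.7,-0.65,0,0,0,39],[0,-0.85,-0.8,0,0,0,39],[0,-0.85,-0.8,0,0,0,39],[0,-0.85,-0.8,0,0,0,39],[0,-0.7,-0.65,0,0,0,39],[0,-0.4,-0.35,0,0,0,39]]]}}

```text
time_s: 21.2
ee_pos: [0.6296, 0.2526, 0.1309]
eef_rot: [2.219, 0.001, -2.223]
contact_force: [-0.3, 0.0, 0.5]
finger_gap: 0.0438
```

Emit:
{"fn": "step_arm", "kwargs": {"moves": [[[0,0,0,-0.5,0,0,39],[0.5,0,0,0,0,0,39],[0.7,0,0,0,0,0,39]]]}}

```text
time_s: 21.5
ee_pos: [0.6298, 0.251, 0.0846]
eef_rot: [2.203, 0.045, -2.199]
contact_force: [0.1, -0.7, -0.0]
finger_gap: 0.0438
```

Emit:
{"fn": "step_arm", "kwargs": {"moves": [[[0.5,0,0,0,0,0,39],[0.4,0,0,0,0,0,39],[0.15,0,0,0,0,0,39],[0.05,0,0,0,0,0,39],[0.05,0,0,0,0,0,39],[0.05,0,0,0,0,0,39],[0,0,0,0,0,0,39]]]}}

```text
time_s: 22.2
ee_pos: [0.6296, 0.2507, 0.0381]
eef_rot: [2.203, 0.044, -2.2]
contact_force: [0.2, -0.3, -0.7]
finger_gap: 0.0438
```

Emit:
{"fn": "step_arm", "kwargs": {"moves": [[[0.05,0,0,0,0,0,39],[0.05,0,0,0,0,0,39],[0,0,0,0,0,0,39]]]}}

```text
time_s: 22.5
ee_pos: [0.6297, 0.2507, 0.0347]
eef_rot: [2.202, 0.044, -2.2]
contact_force: [-2.4, -1.2, 6.1]
finger_gap: 0.0437
```

Emit:
{"fn": "step_arm", "kwargs": {"moves": [[[0,0,0,0,0,0,62],[0,0,0,0,0,0,62],[0,0,0,0,0,0,62],[-0.6,0,0,0,0,0,62],[-0.9,0,0,0,0,0,62],[-1,0,0,0.5,0,0,70],[0,-0.3,0.7,0,0,0,70],[0,-0.43,1,0,0,0,70]]]}}

```text
time_s: 23.3
ee_pos: [0.5631, 0.2795, 0.1356]
eef_rot: [-2.225, 0.002, 2.214]
contact_force: [-1.0, 0.3, -0.7]
finger_gap: 0.07
```

Emit:
{"fn": "step_arm", "kwargs": {"moves": [[[0,-0.43,1,0,0,0,70],[0,-0.43,1,0,0,0,70],[0,-0.43,1,0,0,0,70],[0,-0.33,0.75,0,0,0,70],[0,0,0,0,0,0,70],[0.2,0,0,0,0,0,70],[0,0,0,0,0,0,70]]]}}

```text
time_s: 24.0
ee_pos: [0.4115, 0.3439, 0.1242]
eef_rot: [-2.22, 0.002, 2.223]
contact_force: [0.1, 0.4, 0.7]
finger_gap: 0.0702
```

```bash
python3 - <<'E'
from h import *
p=vision.grab_frame("wrist");save(p,"w5");s=readout.get_state();print(np.round(s["ee_pos"],4),s["time_s"],R.from_rotvec(s["eef_rot"]).as_matrix().round(3))
W=cloud(p);Q=W[(p["range_z"]>0)&(W[...,2]>.044)&(W[...,2]<.065)&(np.hypot(W[...,0]-.4116,W[...,1]-.3448)<.035)]
print(cv2.minAreaRect(Q[:,:2].astype(np.float32)),np.median(Q,0))
p=vision.grab_frame("scene");W=cloud(p);Q=W[(p["range_z"]>0)&(W[...,2]>.022)&(W[...,2]<.05)&(abs(W[...,0]-.63)<.055)&(abs(W[...,1]-.25)<.05)]
print("carton",np.median(Q,0),np.linalg.svd(Q-Q.mean(0),full_matrices=0)[2][2],cv2.minAreaRect(Q[:,:2].astype(np.float32)))
E
```

```text
[0.4118 0.3439 0.1246] 24.05 [[-0.001 -0.002 -1.   ]
 [-0.001 -1.     0.002]
 [-1.     0.001  0.001]]
((0.41256317496299744, 0.34512874484062195), (0.028858553618192673, 0.028655795380473137), 40.64686584472656) [0.41434181 0.344919   0.05449585]
carton [0.62882738 0.24626946 0.02995866] [-0.00847629  0.04012152 -0.99915885] ((0.6262354850769043, 0.24934586882591248), (0.09758809953927994, 0.04818535968661308), 2.953357219696045)
```

View pics/w5.png

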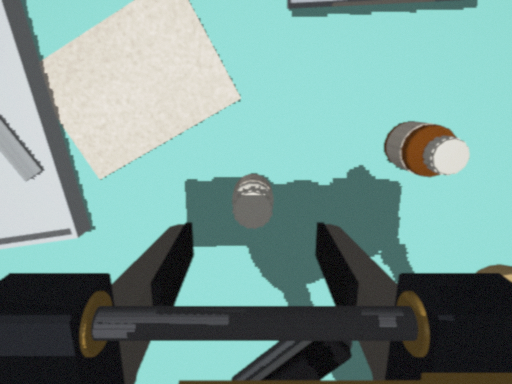

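The second small bottle is centred (px 253,200) and amber (430,150) is well outside the fingers. The carton lies flat in its bin.

Emit:
{"fn": "step_arm", "kwargs": {"moves": [[[0.6,0,0,0,0,0,70],[0.7,0,0,0,0,0,70],[0.6,0,0,0,0,0,60],[0.45,0,0,0,0,0,50],[0,0,0,0,0,0,27],[0,0,0,0,0,0,27],[0,0,0,0,0,0,27],[0,0,0,0,0,0,27]]]}}

```text
time_s: 24.9
ee_pos: [0.4124, 0.3451, 0.0328]
eef_rot: [-2.223, -0.001, 2.218]
contact_force: [0.2, -0.8, 1.2]
finger_gap: 0.0315
```

Emit:
{"fn": "step_arm", "kwargs": {"moves": [[[0,0,0,0,0,0,27],[0,0,0,0,0,0,27],[-0.4,0,0,0,0,0,27],[-0.8,0,0,0,0,0,27],[-1,0,0,0,0,0,27],[-1,0,0,0,0,0,27],[0,0,0,0,0,0,27]]]}}

```text
time_s: 25.6
ee_pos: [0.4145, 0.3466, 0.1658]
eef_rot: [-2.23, -0.006, 2.207]
contact_force: [1.2, -0.1, -0.8]
finger_gap: 0.0313
```

Emit:
{"fn": "step_arm", "kwargs": {"moves": [[[0,0.6,-0.2,0,0,0,27],[0,1,-0.31,0,0,0,27],[0,1,-0.31,0,0,0,27],[0,1,-0.31,0,0,0,27],[0,1,-0.31,0,0,0,27],[0,1,-0.31,0,0,0,27],[0,1,-0.31,0,0,0,27],[0,1,-0.31,0,0,0,27]]]}}

```text
time_s: 26.4
ee_pos: [0.5055, 0.0391, 0.1585]
eef_rot: [-2.22, -0.0, 2.223]
contact_force: [0.5, 0.5, -0.3]
finger_gap: 0.0313
```

Emit:
{"fn": "step_arm", "kwargs": {"moves": [[[0,1,-0.31,0,0,0,27],[0,1,-0.31,0,0,0,27],[0,1,-0.31,0,0,0,27],[0,1,-0.31,0,0,0,27],[0,1,-0.31,0,0,0,27],[0,1,-0.31,0,0,0,27],[0,0.9,-0.3,0,0,0,27],[0,0.5,-0.2,0,0,0,27]]]}}

```text
time_s: 27.2
ee_pos: [0.5999, -0.258, 0.158]
eef_rot: [-2.219, 0.002, 2.221]
contact_force: [0.8, 0.8, 0.0]
finger_gap: 0.0312
```

Emit:
{"fn": "step_arm", "kwargs": {"moves": [[[0,0,0,0,0,0,27],[0.5,0,0,0,0,0,27]]]}}

```text
time_s: 27.4
ee_pos: [0.6015, -0.2561, 0.1412]
eef_rot: [2.225, -0.003, -2.217]
contact_force: [0.6, -0.0, -0.5]
finger_gap: 0.0313
```

Emit:
{"fn": "step_arm", "kwargs": {"moves": [[[0.6,0,0.06,0,0,0,27],[0.7,0,0,0,0,0,27],[0.6,0,0,0,0,0,27],[0.35,0,0,0,0,0,27],[0.1,0,0,0,0,0,27],[0.05,0,0,0,0,0,27],[0.05,0,0,0,0,0,27],[0,0,0,0,0,0,27]]]}}

```text
time_s: 28.2
ee_pos: [0.5985, -0.2558, 0.0425]
eef_rot: [2.223, -0.001, -2.219]
contact_force: [0.7, -0.4, -0.5]
finger_gap: 0.0313
```

Emit:
{"fn": "step_arm", "kwargs": {"moves": [[[0.05,0,0,0,0,0,27],[0.05,0,0,0,0,0,27],[0.05,0,0,0,0,0,27],[0.04,0,0,0,0,0,27],[0,0,0,0,0,0,27]]]}}

```text
time_s: 28.7
ee_pos: [0.5983, -0.2556, 0.0367]
eef_rot: [2.221, -0.0, -2.221]
contact_force: [-7.1, 3.7, 15.9]
finger_gap: 0.0311
```

Contact; release, lift and retract.

Emit:
{"fn": "step_arm", "kwargs": {"moves": [[[-0.05,0,0,0,0,0,50],[0,0,0,0,0,0,50],[0,0,0,0,0,0,50],[-0.6,0,0,0,0,0,50],[-1,0,0,0,0,0,50],[-1,0,0,0,0,0,50],[-1,0,0,0,0,0,50],[-0.8,0,1,0,0,0,50]]]}}

```text
time_s: 29.5
ee_pos: [0.5611, -0.2558, 0.2133]
eef_rot: [2.224, -0.0, -2.216]
contact_force: [-0.6, -1.0, 1.4]
finger_gap: 0.0498
```

Emit:
{"fn": "step_arm", "kwargs": {"moves": [[[0,0,1,0,0,0,50],[0,0.5,1,0,0,0,50],[0,1,0.6,0,0,0,50],[0,1,0,0,0,0,50],[0,1,0,0,0,0,50],[0,0,0,0,0,0,50]]]}}

```text
time_s: 30.1
ee_pos: [0.4535, -0.3995, 0.2104]
eef_rot: [-2.219, 0.007, 2.22]
contact_force: [-0.0, 0.2, -0.4]
finger_gap: 0.0502
```

```bash
python3 - <<'E'
from h import *
P=[vision.grab_frame(c) for c in("scene","side")];s=readout.get_state();print(np.round(s["ee_pos"],3),s["time_s"],np.round(s["contact_force"],1))
cv2.imwrite("pics/fin.png",cv2.resize(P[0]["image"][100:340,40:440,::-1],None,fx=2,fy=2,interpolation=2))
A=np.concatenate([cloud(p)[p["range_z"]>0] for p in P])
for n,x,y,rad,z0 in[("large",.649,.081,.035,.05),("jar",.637,-.087,.04,.033),("sB",.655,-.251,.028,.045),("sA",.598,-.255,.028,.045),("amber",.452,.216,.035,.04),("carton",.627,.25,.06,.024)]:
    Q=A[(np.hypot(A[:,0]-x,A[:,1]-y)<rad)&(A[:,2]>z0)&(A[:,2]<.1)]
    print(n,cv2.minAreaRect(Q[:,:2].astype(np.float32)),"top",np.percentile(Q[:,2],90).round(4))
E
```

```text
[ 0.454 -0.396  0.21 ] 30.2 [ 0.1 -0.3 -0.3]
large ((0.6473989486694336, 0.08346359431743622), (0.04457823559641838, 0.05036572739481926), 19.796506881713867) top 0.0759
jar ((0.636744499206543, -0.0857742428779602), (0.05527157336473465, 0.060981325805187225), 28.330970764160156) top 0.0425
sB ((0.6542693376541138, -0.24907347559928894), (0.03194332867860794, 0.02834302745759487), 73.31813049316406) top 0.0596
sA ((0.5974082946777344, -0.25516706705093384), (0.030006011947989464, 0.03226195275783539), 55.48679733276367) top 0.0598
amber ((0.4535302519798279, 0.21723851561546326), (0.03978653624653816, 0.03649928793311119), 88.0646743774414) top 0.0671
carton ((0.6280853152275085, 0.24967685341835022), (0.09829811751842499, 0.05067892372608185), 0.881328821182251) top 0.0328
```

View pics/fin.png

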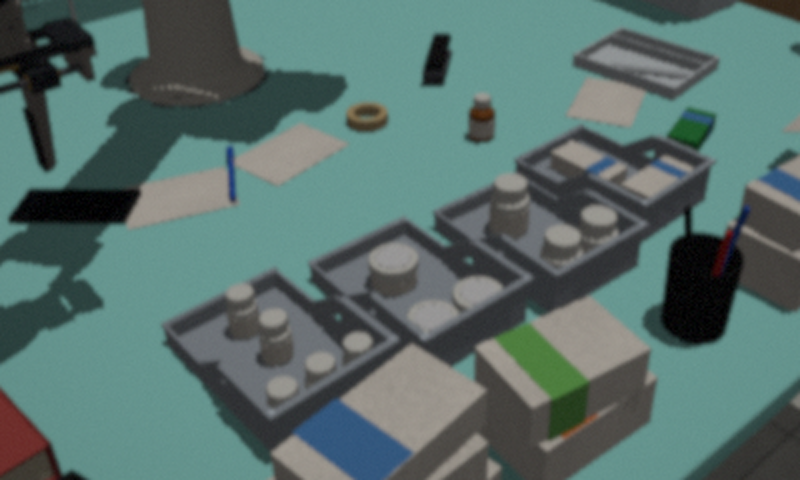

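The picture shows all five packs standing or lying flat in their own bins: small bottles at crop (240,310) and (275,337), jar (393,268), large bottle (509,205) and carton (590,160). The amber bottle is still at (482,117), so I hand in.

```bash
python3 -c "
from rig import ticket
print(ticket.sign_off())"
```

```text
the job is handed in; nothing more can be done
None
```

The two small bottles, the large bottle, the jar and the white carton are each on the floor of the bin of their own kind. The job was handed in at about 30 s robot time, and sign-off reports no verdict.

- **Packs:** In the last picture the bottles and jar stand upright and the carton lies flat. Measured tops came out 2–3 mm above nominal, for example 76 mm for the large bottle against 74, inside the 6 mm tolerance. The same bias showed on the counter before anything was moved.
- **Amber bottle:** It was not touched. The last fit puts it within about 2 mm of its first position, which is measurement noise.
- **Robot:** It was retracted and touching nothing at the end. The highest contact force I read was about 18 N, when setting down the last small bottle.

No check failed or disagreed.

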